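# Move the print carrier from the drain stand to the cure turntable

## Task

The carrier plate with the fresh prints has finished draining on its sloping stand. It has an orange handle: reach in under the lamp bar and lift it straight off along the two leaning pins, keeping it square to them until it is clear, then set it down gently (do not drop it), level and centred with its handle up, on the white turntable of the cure base and let go. Leave everything else on the bench where it is.

Things in the scene. Friction and masses are not known exactly. Their poses are not given: they have to be found in the camera images.
- carrier: Loose aluminium plate, 110 (x) x 180 (y) x 12 mm, 0.4 to 0.65 kg. Origin: centre of its underside; z: upward normal. White prints at its four corners (beyond 23 mm in x and 46 mm in y from the middle), up to 28 mm above the underside. Two 15 mm through bores at x = 0, y = +-72 mm sit over the stand's pins. At the start it lies flat on the sloping board, axes parallel to nest.
- carrier_grip (a point): Centre of the orange handle bar on the carrier, 43 mm above the carrier's underside along its z; axes as the carrier's. The bar runs along x (up the slope): 50 mm long (x), 14 mm thick (y), from 33 to 53 mm above the underside, on two dark feet of the same thickness. Natural grasp: at its middle across the 14 mm (closing along y), fingers along the carrier's -z.
- nest: Fixed blue board of the drain stand, 165 (x) x 240 (y) mm, sloping 30 degrees, low edge roughly towards the robot. Origin: centre of its upper face, 95 mm above the bench; z: its upward normal, the pins' direction; x: up the slope. Two brass pins, 12 mm diameter, 44 mm tall, tapered tips, at x = 0, y = +-72 mm. The carrier is clear once its underside is over 44 mm from the board along z.
- lamp (a point): Middle of the stand's fixed white lamp bar, 12 mm thick, 250 mm long (nest's y), at x = 68, z = 160 mm in the nest's frame, axes as the nest's. Two 10 mm posts along nest z at x = 74, y = +-112 mm carry it. It hangs right above the handle, so the hand must come in tilted along the pins, from the robot's side and below the bar; with the carrier clear of the pins, leave towards the robot.
- turntable (a point): Centre of the top face of the cure base's fixed white turntable, a flat disc 216 mm across, 72 mm above the bench, on a dark round base 236 mm across. It does not turn. z is up.
- scraper: Loose scraper, 190 mm long, lying on the bench between stand and cure base; origin on its underside. Bystander.
- resin_bottle: Loose dark bottle, 72 mm wide, 190 mm tall, at the back; origin: centre of its underside. Bystander.
- rinse_bottle: Loose white bottle with red cap, 64 mm wide, 170 mm tall, at the back right; origin: centre of its underside. Bystander.
- beaker: Loose glass beaker, 80 mm wide, 90 mm tall, at the back left; origin: centre of its underside. Bystander.
- bracket: Loose white printed angle bracket, 60 x 40 mm, 45 mm tall, between stand and cure base; origin: centre of its underside. Bystander.
Not all that is in view belongs to the job. Of the things shaped like the carrier, the aluminium one is meant.

How it is judged:
By the outcome, as a careful person would: the job done as asked, in the order asked, and still so for the second after the job is handed in, with the robot touching nothing.
It also fails if it takes over 51 s, if anything falls off the work surface, if the arm or the gripper's body presses on something with over 40 N, if the wrist force passes 120 N, or if a joint passes its speed limit or range.

## Robot

A 7-joint arm with a two-finger parallel gripper is mounted at the origin on the work surface. World frame = base frame: x ahead of the robot, y to its left, z up, the work surface at z = 0. Lengths are in m, angles in rad, forces in N, time in s.
With the tool pointing down it reaches from about 0.425 to 1.025 m from the base axis. Payload 9.4 kg.
Tool frame: the origin (TCP) lies at the very end of the fingers, on their centre line; the grasp point (between the pads) lies 19 mm behind it; x points along the fingers, y is the direction in which the jaws open and shut, and the axes are right-handed (so a half turn about x gives the same grasp; the last joint's range is limited). The gripper opens to 93 mm and grips with 3 to 60 N. Pads are 15 mm wide; open, the fingers measure 128 mm over their backs; the gripper's body (75 mm by 188 mm) begins 65 mm behind the grasp point.
Start: joints at [-1.224, 0.599, -0.003, 1.599, 0.002, 0.943, -0.08], TCP at [0.298, 0.661, 0.219] pointing down, gripper open.
Joint ranges: [-2.57, 2.57], [-0.35, 1.97], [-1.29, 1.29], [0.11, 2.56], [-1.05, 4.19], [0.11, 1.86], [-2.63, 2.63]. Speed limits (rad/s): [2.22, 2.22, 3.01, 3.01, 3.14, 3.14, 3.14].

## Interface

Orientations are given as a unit quaternion [w, x, y, z].
In Python, from bench import ctrl gives the robot as it stands.
- The arm moves only by the tool servo_tool, never from a script. Its argument "steps" is a list of rows, each an object of numbers: "tx", "ty", "tz": the shift along the world's x, y, z in mm; "rx", "ry", "rz": the turn, a rotation vector about the world's x, y, z in rad; "gripper": the finger opening in mm, from 0 to 93. A call has 1 to 12 rows; each row is the pose to reach, as a shift and turn from the pose measured when the call began; what a row does not reach only later rows make up. A row lasts 1/10 s, in which the tool goes at most 50 mm and 8.59 degrees, less where a joint would pass 70% of its speed; a pose out of reach is approached as far as the arm can. A call with a gripper value outside its range is refused whole. The fingers move at their own pace and stop on an object; "grip_force" is the grip in N (left out, the last holds). Time passes only in rows, so rows that repeat a pose let the fingers close. It gives the time, the measured TCP pose, the force and the opening at its end, in the units of the state.
- ctrl.get_obs(): the state, without advancing time (a new reading comes with each control period).
- ctrl.camera(name): name is "scene" or "top" or "wrist"; returns a dict with "frame" (384x512x3 uint8, red, green, blue), "camera_matrix" (3x3 intrinsics, pixels), "extrinsics" (4x4, takes a point from camera to world coordinates). Camera axes: x right, y up, looking along -z (the intrinsics and any distortion apply to the point x, -y, -z); pixel columns grow to the right and rows downward; lengths in m; the calibration is good to about 2 mm. A picture is of the moment at which its call begins. There is no depth.
- ctrl.sign_off(): hands the job in, once; it reports no verdict.
The state is a dict: "time": time; "joint_pos": joint angles; "qd": joint speeds; "effort": joint torques, N m; "eef_pos": TCP position; "tcp_rot": TCP orientation; "force": force on the tool from outside, world axes, zero at the start; "torque": the same for the moment, N m; "width": finger opening in m.
Only numpy, scipy, OpenCV 4.12 (cv2) and the standard library are available. Lean on these libraries where they do the work, as an engineer would, in place of code of your own. Each camera call takes 0.05 s, during which the arm holds its last target. There are 200 camera calls.

## Working session

There is one attempt and no reset: what is moved stays moved. The work goes in short steps, Python scripts to look and compute and a tool call to move; the robot and the scene stay as the last step left them, time stands still between calls to the robot, and variables do not carry over. Pictures are saved under pics/ and viewed, about 8 in all and at most 12, crops included, and the job is handed in when it is done.

Besides the shell and the picture viewer there is one more tool, called after ">>>" as name([rows], argument=value, ...), one row to a line, values as JSON. servo_tool: Moves the arm, as the interface text tells. Its arguments: {"type":"object","properties":{"steps":{"type":"array","items":{"type":"object","properties":{"tx":{"type":"number"},"ty":{"type":"number"},"tz":{"type":"number"},"rx":{"type":"number"},"ry":{"type":"number"},"rz":{"type":"number"},"gripper":{"type":"number"}}}},"grip_force":{"type":"number"}},"required":["steps"]}

```bash
mkdir -p pics; cat > h.py <<'E'
import numpy as np, cv2
from bench import ctrl
def cam(n,save=None):
    c=ctrl.camera(n); f=np.array(c["frame"]); 
    if save: cv2.imwrite(f"pics/{save}.png",cv2.cvtColor(f,cv2.COLOR_RGB2BGR))
    return f,np.array(c["camera_matrix"]),np.array(c["extrinsics"]),c
def ray(K,E,u,v):
    d=np.linalg.inv(K)@[u,v,1.]; d=E[:3,:3]@[d[0],-d[1],-d[2]]; return E[:3,3],d/np.linalg.norm(d)
def plane(K,E,u,v,z,n=(0,0,1)):
    o,d=ray(K,E,u,v); return o+d*(z-o[2])/d[2]
def proj(K,E,p):
    q=E[:3,:3].T@(np.asarray(p)-E[:3,3]); a=K@[q[0],-q[1],-q[2]]; return a[:2]/a[2]
def tri(a,b):
    (o1,d1),(o2,d2)=a,b
    s=np.linalg.lstsq(np.c_[d1,-d2],o2-o1,rcond=None)[0]
    p,q=o1+s[0]*d1,o2+s[1]*d2
    return (p+q)/2,np.linalg.norm(p-q)
E
python3 - <<'E'
from h import *
np.set_printoptions(precision=4,suppress=True)
ims=[]
for n in("scene","top"):
    f,K,E,c=cam(n,n); print(n,c.keys(),K.tolist()); print(E); ims.append(f)
o=ctrl.get_obs(); print(o)
E
```

```text
scene dict_keys(['frame', 'camera_matrix', 'extrinsics']) [[430.2665811743254, 0.0, 259.2034362486049], [0.0, 430.2665811743254, 199.31019189245663], [0.0, 0.0, 1.0]]
[[-0.0669 -0.6439  0.7622  1.6763]
 [ 0.9976 -0.0582  0.0384 -0.0607]
 [ 0.0196  0.7629  0.6462  1.0923]
 [ 0.      0.      0.      1.    ]]
top dict_keys(['frame', 'camera_matrix', 'extrinsics']) [[362.6118733180333, 0.0, 257.1667967156914], [0.0, 362.6118733180333, 184.8637307275694], [0.0, 0.0, 1.0]]
[[ 0.0033  0.9833 -0.1819  0.3708]
 [-0.9998  0.007   0.0198 -0.1224]
 [ 0.0208  0.1818  0.9831  1.1733]
 [ 0.      0.      0.      1.    ]]
{'time': 0.1, 'joint_pos': array([-1.2237,  0.6001, -0.0025,  1.6   ,  0.0018,  0.9429, -0.0798]), 'qd': array([ 0.0012, -0.0007, -0.0001, -0.0019, -0.0002, -0.0003, -0.0012]), 'effort': array([  0.006 , -76.6547,   1.5023, -25.2938,  -0.0523,   0.0135,
         0.    ]), 'eef_pos': array([0.298 , 0.6605, 0.2179]), 'tcp_rot': array([ 0.6912,  0.1482,  0.6914, -0.1492]), 'force': array([ 1.0407, -0.2495,  0.3448]), 'torque': array([0.0274, 0.0076, 0.0284]), 'width': 0.09260980394089263}
```

```bash
ls; python3 -c "
import cv2
for n in('scene','top'): cv2.imwrite(f'pics/{n}_b.png',cv2.resize(cv2.imread(f'pics/{n}.png'),(800,600),interpolation=cv2.INTER_CUBIC))"
```

```text
h.py
pics
```

View pics/scene_b.png

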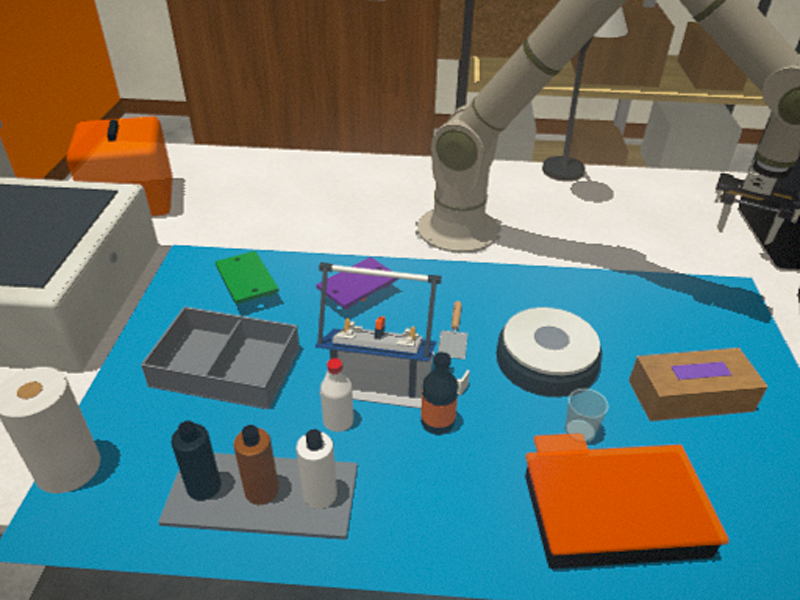

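View pics/top_b.png

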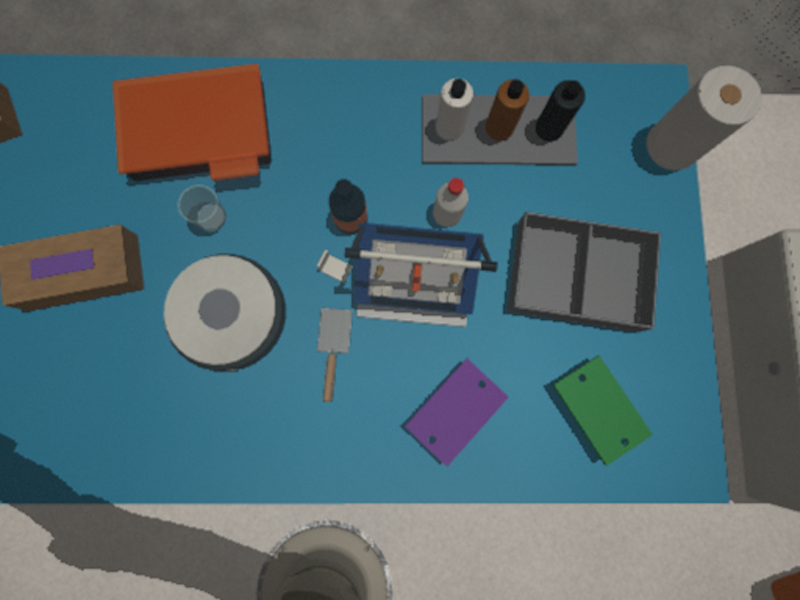

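The aluminium plate with the orange handle lies on the blue stand, at about (380,335) in the enlarged scene view and (417,277) in the enlarged top view. The purple (455,410) and green (600,410) plates in the top view have no handle and lie flat on the bench, so they are decoys. The turntable is at (220,310). I'll confirm in one crop.

```bash
python3 - <<'E'
import cv2,numpy as np
a=cv2.imread('pics/scene.png')[165:265,195:295]; b=cv2.imread('pics/top.png')[138:218,215:325]
a=cv2.resize(a,(400,400),interpolation=cv2.INTER_CUBIC); b=cv2.resize(b,None,fx=5,fy=5,interpolation=cv2.INTER_CUBIC)[:, :]
b=cv2.resize(b,(396,288)); 
o=np.zeros((400,800,3),np.uint8); o[:,:400]=a; o[:288,402:798]=b
o=cv2.convertScaleAbs(o,alpha=1.4); cv2.imwrite('pics/crop1.png',o)
E
```

```text
(no output)
```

View pics/crop1.png

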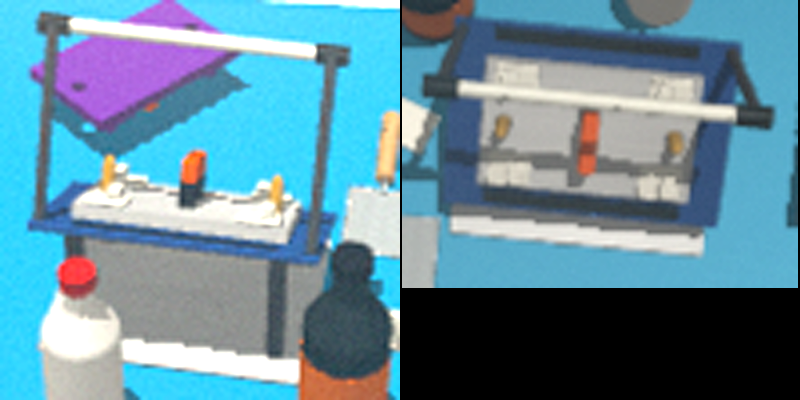

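Confirmed: it's the silver plate with white corner prints, two brass pins and an orange handle at crop (192,165). Next, its geometry by triangulation.

```bash
python3 - <<'E'
from h import *
np.set_printoptions(precision=4,suppress=True)
D={}
for n in("scene","top"):
    f,K,E,_=cam(n); D[n]=(f,K,E)
(fs,Ks,Es),(ft,Kt,Et)=D["scene"],D["top"]
def R(s,t): return tri(ray(Ks,Es,*s),ray(Kt,Et,*t))
sc=lambda x,y:(195+(x+.5)/4-.5,165+(y+.5)/4-.5); tp=lambda x,y:(215+(x-402+.5)/3.6-.5,138+(y+.5)/3.6-.5)
# lamp cap outer ends (y-,y+)
A,ea=R(sc(40,24),tp(773,117)); B,eb=R(sc(348,54),tp(424,85))
print("lamp ends",A,ea,B,eb,"mid",(A+B)/2,"len",np.linalg.norm(B-A),"yaw",np.arctan2(-(B-A)[0],(B-A)[1]))
P,ep=R(sc(109,160),tp(677,140)); Q,eq=R(sc(277,181),tp(503,122)); print("pins",P,ep,Q,eq,"yaw",np.arctan2(-(Q-P)[0],(Q-P)[1]),np.linalg.norm(P-Q))
def orange(f,x0,x1,y0,y1):
    h=cv2.cvtColor(f,cv2.COLOR_RGB2HSV); m=((h[...,0]<14)&(h[...,1]>150)&(h[...,2]>90)).astype(np.uint8)
    mm=np.zeros_like(m); mm[y0:y1,x0:x1]=m[y0:y1,x0:x1]; ys,xs=np.nonzero(mm); print(len(xs),xs.min(),xs.max(),ys.min(),ys.max()); return xs.mean(),ys.mean()
so=orange(fs,235,255,198,220); to=orange(ft,255,280,160,195)
print(so,to,"handle",R(so,to))
# turntable ellipse top
h=cv2.cvtColor(ft,cv2.COLOR_RGB2HSV); m=((h[...,1]<60)&(h[...,2]>110)).astype(np.uint8)
m[:, :95]=0;m[:,190:]=0;m[:150]=0;m[250:]=0
c=max(cv2.findContours(m,0,1)[0],key=cv2.contourArea); pts=np.array([plane(Kt,Et,*p[0],.072)[:2] for p in cv2.convexHull(c)]); print("tt top",cv2.minEnclosingCircle(pts.astype(np.float32)))
h=cv2.cvtColor(fs,cv2.COLOR_RGB2HSV); m=((h[...,1]<60)&(h[...,2]>150)).astype(np.uint8)
m[:, :310]=0;m[:,395:]=0;m[:190]=0;m[250:]=0
c=max(cv2.findContours(m,0,1)[0],key=cv2.contourArea); pts=np.array([plane(Ks,Es,*p[0],.072)[:2] for p in cv2.convexHull(c)]); print("tt scene",cv2.minEnclosingCircle(pts.astype(np.float32)))
E
```

```text
lamp ends [ 0.5778 -0.2947  0.268 ] 0.002411493738461979 [ 0.5985 -0.0468  0.2709] 0.0009985945240083632 mid [ 0.5881 -0.1708  0.2695] len 0.24886437128513653 yaw -0.0835007346599671
pins [ 0.5881 -0.2419  0.1366] 0.0009530598041875 [ 0.602  -0.0996  0.1364] 0.002473630816168864 yaw -0.0973353374423557 0.14294507240732315
30 241 245 203 210
49 264 268 170 185
(np.float64(242.73333333333332), np.float64(206.5)) (np.float64(266.2040816326531), np.float64(177.3469387755102)) handle (array([ 0.5862, -0.1703,  0.1319]), np.float64(0.0009844042174948166))
tt top ((0.5338718891143799, 0.21234527230262756), 0.10788785666227341)
tt scene ((0.5344528555870056, 0.2117864489555359), 0.1086847111582756)
```

```bash
cat >> h.py <<'E'
from scipy.spatial.transform import Rotation as Rn
def rot(q): return Rn.from_quat([q[1],q[2],q[3],q[0]])
def nest(yaw=-0.087,t=np.pi/6):
    c,s=np.cos(yaw),np.sin(yaw); C,S=np.cos(t),np.sin(t)
    return np.c_[[C*c,C*s,S],[-s,c,0],[-S*c,-S*s,C]]
def delta(p,R):  # shift mm and turn from present pose
    o=ctrl.get_obs(); return np.round((np.array(p)-o["eef_pos"])*1e3,1),np.round((Rn.from_matrix(R)*rot(o["tcp_rot"]).inv()).as_rotvec(),3)
def toolR(N,s): return np.c_[-N[:,2],s*N[:,1],-s*np.cross(N[:,2],N[:,1])]
O=np.array([.609,-.1722,.095])
E
python3 - <<'E'
from h import *
np.set_printoptions(precision=4,suppress=True)
o=ctrl.get_obs(); print(rot(o["tcp_rot"]).as_matrix())
N=nest()
for s in(1,-1): print(s,delta(O+N[:,2]*.124,toolR(N,s)), delta(O+N@[-.08,0,.17],toolR(N,s)))
E
```

```text
[[-0.0003  0.4112  0.9115]
 [-0.0009  0.9115 -0.4112]
 [-1.     -0.001   0.0001]]
1 (array([ 249.2, -827.4,  -15.7]), array([-0.132, -0.509,  0.329])) (array([ 157.3, -819.4,  -15.9]), array([-0.132, -0.509,  0.329]))
-1 (array([ 249.2, -827.4,  -15.7]), array([ 0.715, -0.188, -2.718])) (array([ 157.3, -819.4,  -15.9]), array([ 0.715, -0.188, -2.718]))
```

>>> servo_tool([
  {"tx": 20, "ty": -20, "tz": 40, "gripper": 93},
  {"tx": 50, "ty": -60, "tz": 80},
  {"tx": 80, "ty": -105, "tz": 95},
  {"tx": 110, "ty": -150, "tz": 100},
  {"tx": 140, "ty": -195, "tz": 100},
  {"tx": 160, "ty": -240, "tz": 100, "rx": -0.02, "ry": -0.07, "rz": 0.05},
  {"tx": 170, "ty": -288, "tz": 100, "rx": -0.04, "ry": -0.15, "rz": 0.1},
  {"tx": 170, "ty": -336, "tz": 100, "rx": -0.06, "ry": -0.23, "rz": 0.15},
  {"tx": 170, "ty": -384, "tz": 100, "rx": -0.08, "ry": -0.31, "rz": 0.2},
  {"tx": 170, "ty": -432, "tz": 100, "rx": -0.1, "ry": -0.39, "rz": 0.25},
  {"tx": 165, "ty": -480, "tz": 100, "rx": -0.12, "ry": -0.46, "rz": 0.3},
  {"tx": 160, "ty": -528, "tz": 100, "rx": -0.132, "ry": -0.509, "rz": 0.329},
])

```text
invalid input at $.steps[0]: expected keys tx, ty, tz, rx, ry, rz, gripper
```

```bash
python3 - <<'E'
from h import *
N=nest(); print(ctrl.get_obs()["joint_pos"],delta(O+N@[-.08,0,.17],toolR(N,1)))
E
```

```text
[-1.22371231  0.59982913 -0.00249676  1.59981643  0.00181521  0.942907
 -0.07980492] (array([ 157.3, -819.4,  -15.9]), array([-0.132, -0.509,  0.329]))
```

All keys are needed in each row.

>>> servo_tool([
  {"tx": 20, "ty": -20, "tz": 40, "rx": 0, "ry": 0, "rz": 0, "gripper": 93},
  {"tx": 80, "ty": -105, "tz": 95, "rx": 0, "ry": 0, "rz": 0, "gripper": 93},
  {"tx": 140, "ty": -195, "tz": 100, "rx": 0, "ry": 0, "rz": 0, "gripper": 93},
  {"tx": 170, "ty": -288, "tz": 100, "rx": -0.04, "ry": -0.15, "rz": 0.1, "gripper": 93},
  {"tx": 170, "ty": -384, "tz": 100, "rx": -0.08, "ry": -0.31, "rz": 0.2, "gripper": 93},
  {"tx": 170, "ty": -480, "tz": 100, "rx": -0.132, "ry": -0.509, "rz": 0.329, "gripper": 93},
  {"tx": 165, "ty": -580, "tz": 100, "rx": -0.132, "ry": -0.509, "rz": 0.329, "gripper": 93},
  {"tx": 160, "ty": -680, "tz": 80, "rx": -0.132, "ry": -0.509, "rz": 0.329, "gripper": 93},
  {"tx": 157, "ty": -760, "tz": 40, "rx": -0.132, "ry": -0.509, "rz": 0.329, "gripper": 93},
  {"tx": 157, "ty": -800, "tz": 20, "rx": -0.132, "ry": -0.509, "rz": 0.329, "gripper": 93},
  {"tx": 157, "ty": -819, "tz": 0, "rx": -0.132, "ry": -0.509, "rz": 0.329, "gripper": 93},
  {"tx": 157, "ty": -819, "tz": -10, "rx": -0.132, "ry": -0.509, "rz": 0.329, "gripper": 93},
])

```text
time: 1.4
eef_pos: [0.4394, 0.1271, 0.2723]
tcp_rot: [0.865, 0.022, 0.499, -0.037]
force: [2.2, -0.4, -0.3]
width: 0.0928
```

```bash
python3 - <<'E'
from h import *
N=nest(); print(ctrl.get_obs()["joint_pos"],delta(O+N@[-.08,0,.17],toolR(N,1)))
E
```

```text
[-1.02397263  0.06438206  0.3866503   2.47778596  1.02597026  0.37028988
 -0.08838186] (array([  15.9, -285.9,  -70.1]), array([-0.001,  0.   , -0.   ]))
```

>>> servo_tool([
  {"tx": 20, "ty": -48, "tz": 0, "rx": 0, "ry": 0, "rz": 0, "gripper": 93},
  {"tx": 30, "ty": -96, "tz": 0, "rx": 0, "ry": 0, "rz": 0, "gripper": 93},
  {"tx": 30, "ty": -144, "tz": 0, "rx": 0, "ry": 0, "rz": 0, "gripper": 93},
  {"tx": 30, "ty": -192, "tz": -10, "rx": 0, "ry": 0, "rz": 0, "gripper": 93},
  {"tx": 25, "ty": -240, "tz": -20, "rx": 0, "ry": 0, "rz": 0, "gripper": 93},
  {"tx": 20, "ty": -270, "tz": -40, "rx": 0, "ry": 0, "rz": 0, "gripper": 93},
  {"tx": 16, "ty": -286, "tz": -60, "rx": 0, "ry": 0, "rz": 0, "gripper": 93},
  {"tx": 16, "ty": -286, "tz": -70, "rx": 0, "ry": 0, "rz": 0, "gripper": 93},
  {"tx": 16, "ty": -286, "tz": -70, "rx": 0, "ry": 0, "rz": 0, "gripper": 93},
  {"tx": 16, "ty": -286, "tz": -70, "rx": 0, "ry": 0, "rz": 0, "gripper": 93},
])

```text
time: 2.4
eef_pos: [0.4638, -0.0924, 0.233]
tcp_rot: [0.86, 0.008, 0.508, -0.047]
force: [1.3, -0.9, -0.6]
width: 0.0927
```

```bash
python3 - <<'E'
from h import *
np.set_printoptions(precision=4,suppress=True)
N=nest(); print(ctrl.get_obs()["joint_pos"],delta(O+N@[-.08,0,.17],toolR(N,1)))
f,K,E,_=cam("wrist","w1"); print(K,E)
cv2.imwrite("pics/w1b.png",cv2.cvtColor(f,cv2.COLOR_RGB2BGR))
E
```

```text
[ 0.3943  0.1752 -0.411   2.49    1.6635  0.1395 -0.132 ] (array([ -8.5, -66.4, -30.8]), array([ 0.032, -0.022,  0.003]))
[[338.3271   0.     255.5172]
 [  0.     338.3271 190.1305]
 [  0.       0.       1.    ]] [[ 0.0901 -0.7076 -0.7009  0.3168]
 [ 0.9953  0.0394  0.0882 -0.0749]
 [-0.0348 -0.7055  0.7078  0.3406]
 [ 0.      0.      0.      1.    ]]
```

View pics/w1b.png

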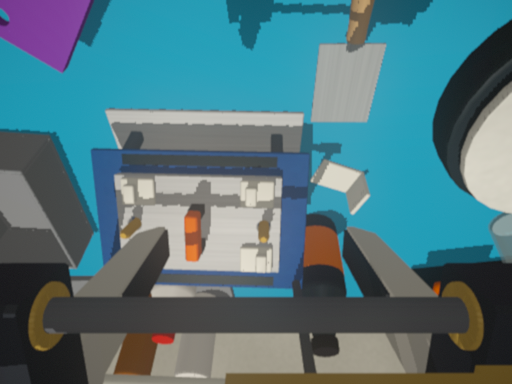

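The wrist view shows the carrier upside down: orange bar at (192,236), brass pins at (131,228) and (263,232), board edges x≈95–308. I'll compare these with the model's predictions.

```bash
python3 - <<'E'
from h import *
np.set_printoptions(precision=4,suppress=True)
N=nest()
for nm in("wrist","top","scene"):
    f,K,E,_=cam(nm); print(nm)
    for n,q in dict(bar=[0,0,.043],bartopL=[-.025,0,.053],bartopH=[.025,0,.053],pinR=[0,-.072,.042],pinL=[0,.072,.042],bLL=[-.0825,.12,0],bLR=[-.0825,-.12,0],bHL=[.0825,.12,0],bHR=[.0825,-.12,0]).items(): print(n,proj(K,E,O+N@q).round(1),end='; ')
    h=cv2.cvtColor(f,cv2.COLOR_RGB2HSV)
    if nm=="wrist":
        m=((h[...,0]<14)&(h[...,1]>150)&(h[...,2]>120)); m[:200]=0;m[275:]=0;m[:,:175]=0;m[:,215:]=0; y,x=np.nonzero(m); print("\norange",x.mean(),y.mean(),x.min(),x.max(),y.min(),y.max())
        m=((h[...,0]>105)&(h[...,0]<125)&(h[...,1]>130)&(h[...,2]<140)).astype(np.uint8); m[285:]=0
        c=max(cv2.findContours(m,0,1)[0],key=cv2.contourArea); print("board",cv2.approxPolyDP(cv2.convexHull(c),5,True)[:,0].tolist())
    print()
for q in([-.04,0,.15],[0,0,.124]): print(delta(O+N@q,toolR(N,1)))
E
```

```text
wrist
bar [199.6 239.2]; bartopL [196.8 219.4]; bartopH [198.4 266.1]; pinR [130.3 237. ]; pinL [270.1 240.7]; bLL [316.7 154.6]; bLR [ 95.9 150.6]; bHL [308.5 291.8]; bHR [110.6 285.6]; 
orange 197.84541062801932 237.9694041867955 191 205 214 262
board [[98, 152], [313, 155], [313, 186], [115, 252], [108, 248]]

top
bar [266.4 176.8]; bartopL [265.5 186. ]; bartopH [267.2 169.7]; pinR [290.8 179. ]; pinL [242.  174.5]; bLL [225.6 194. ]; bLR [302.1 201.1]; bHL [228.9 142.3]; bHR [309.3 149.8]; 
scene
bar [242.8 206.7]; bartopL [244.3 202.5]; bartopH [241.9 205.2]; pinR [222.  204.5]; pinL [263.9 209.5]; bLL [278.7 218.1]; bLR [212.8 210.2]; bHL [274.6 229.1]; bHR [201.2 220.1]; 
(array([ 36.6, -69.4, -27.7]), array([ 0.031, -0.024,  0.007]))
(array([ 84.1, -73.6, -30.3]), array([ 0.031, -0.024,  0.007]))
```

>>> servo_tool([
  {"tx": 20, "ty": -35, "tz": 0, "rx": 0.015, "ry": -0.012, "rz": 0.003, "gripper": 93},
  {"tx": 37, "ty": -69, "tz": -15, "rx": 0.031, "ry": -0.024, "rz": 0.007, "gripper": 93},
  {"tx": 37, "ty": -69, "tz": -28, "rx": 0.031, "ry": -0.024, "rz": 0.007, "gripper": 93},
  {"tx": 60, "ty": -72, "tz": -29, "rx": 0.031, "ry": -0.024, "rz": 0.007, "gripper": 93},
  {"tx": 84, "ty": -74, "tz": -30, "rx": 0.031, "ry": -0.024, "rz": 0.007, "gripper": 93},
  {"tx": 84, "ty": -74, "tz": -30, "rx": 0.031, "ry": -0.024, "rz": 0.007, "gripper": 93},
  {"tx": 84, "ty": -74, "tz": -30, "rx": 0.031, "ry": -0.024, "rz": 0.007, "gripper": 93},
  {"tx": 84, "ty": -74, "tz": -30, "rx": 0.031, "ry": -0.024, "rz": 0.007, "gripper": 93},
])

```text
time: 3.4
eef_pos: [0.5468, -0.1653, 0.2028]
tcp_rot: [0.865, 0.021, 0.5, -0.037]
force: [0.1, 0.5, 0.3]
width: 0.0934
```

```bash
python3 - <<'E'
from h import *
np.set_printoptions(precision=4,suppress=True)
N=nest(); print(ctrl.get_obs()["joint_pos"],delta(O+N@[0,0,.124],toolR(N,1)))
f,K,E,_=cam("wrist","w2")
for n,q in dict(bartopL=[-.025,0,.053],bartopH=[.025,0,.053],pinR=[0,-.072,.043],pinL=[0,.072,.043],bLL=[-.0825,.12,0],bLR=[-.0825,-.12,0],bHL=[.0825,.12,0],bHR=[.0825,-.12,0]).items(): print(n,proj(K,E,O+N@q).round(1),end='; ')
h=cv2.cvtColor(f,cv2.COLOR_RGB2HSV)
m=((h[...,0]<14)&(h[...,1]>150)&(h[...,2]>120)).astype(np.uint8)
for c in cv2.findContours(m,0,1)[0]:
    if cv2.contourArea(c)>80: print(cv2.boundingRect(c),cv2.minAreaRect(c))
E
```

```text
[ 0.6837  0.3773 -0.5752  2.3351  1.8541  0.153  -0.1355] (array([ 0.4, -1.5, -0.4]), array([ 0.001, -0.   , -0.003]))
bartopL [253.  169.7]; bartopH [252.9 234.2]; pinR [159.1 198.5]; pinL [347. 199.]; bLL [399.6  87.6]; bLR [107.4  86.8]; bHL [378.9 268. ]; bHR [127.7 267.3]; (186, 333, 26, 7) ((198.5, 336.0), (6.0, 25.0), 90.0)
(244, 206, 17, 24) ((252.0, 217.5), (23.0, 16.0), 90.0)
(381, 196, 31, 47) ((398.52801513671875, 218.79698181152344), (31.050851821899414, 42.562557220458984), 7.853313446044922)
(244, 166, 17, 26) ((252.0, 178.5), (16.0, 25.0), 0.0)
```

View pics/w2.png

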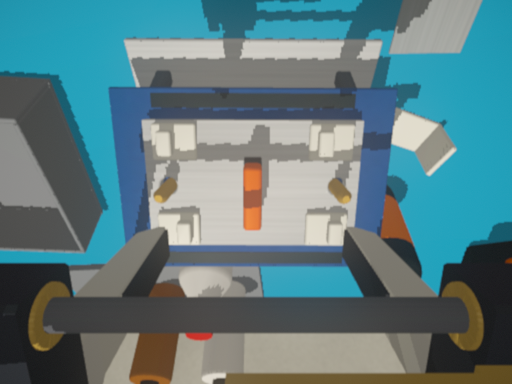

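The wrist view shows the bar at x≈252 between the fingers, with the pins at (165,191) and (340,191). The model agrees to about 2 mm. Descending along the pins.

>>> servo_tool([
  {"tx": 10, "ty": -2.5, "tz": -18, "rx": 0, "ry": 0, "rz": 0, "gripper": 93},
  {"tx": 20, "ty": -3.5, "tz": -35, "rx": 0, "ry": 0, "rz": 0, "gripper": 93},
  {"tx": 30, "ty": -4.5, "tz": -52, "rx": 0, "ry": 0, "rz": 0, "gripper": 93},
  {"tx": 40, "ty": -5.5, "tz": -69, "rx": 0, "ry": 0, "rz": 0, "gripper": 93},
  {"tx": 50, "ty": -6.4, "tz": -87, "rx": 0, "ry": 0, "rz": 0, "gripper": 93},
  {"tx": 50, "ty": -6.4, "tz": -87, "rx": 0, "ry": 0, "rz": 0, "gripper": 93},
  {"tx": 50, "ty": -6.4, "tz": -87, "rx": 0, "ry": 0, "rz": 0, "gripper": 93},
])

```text
time: 4.15
eef_pos: [0.596, -0.1714, 0.1157]
tcp_rot: [0.865, 0.021, 0.5, -0.036]
force: [-0.4, 0.3, 0.8]
width: 0.093
```

```bash
python3 - <<'E'
from h import *
np.set_printoptions(precision=4,suppress=True)
N=nest(); print(ctrl.get_obs()["joint_pos"],ctrl.get_obs()["force"],delta(O+N@[0,0,.024],toolR(N,1)))
cam("wrist","w3"); s=cam("scene")[0][150:260,190:300]
w=cv2.imread("pics/w3.png"); s=cv2.resize(cv2.cvtColor(s,cv2.COLOR_RGB2BGR),(384,384),interpolation=cv2.INTER_CUBIC)
cv2.imwrite("pics/w3b.png",cv2.resize(np.hstack([w,s]),(800,343)))
E
```

```text
[ 0.7599  0.6494 -0.7658  2.2974  2.0919  0.4197 -0.3165] [-0.3723  0.3479  0.7763] (array([1.1, 0.3, 0.1]), array([ 0.   , -0.002, -0.003]))
```

View pics/w3b.png

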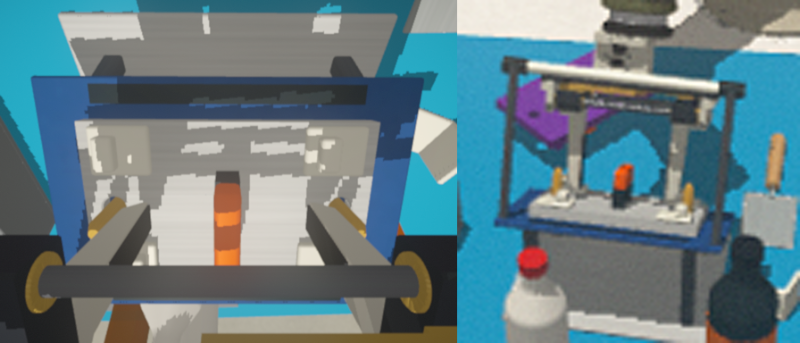

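The fingers (inner tips at about x=150 and 307) straddle the bar (x=228) symmetrically. The hand sits below and in front of the lamp bar. Closing.

>>> servo_tool([
  {"tx": 1, "ty": 0.3, "tz": 0, "rx": 0, "ry": 0, "rz": 0, "gripper": 50},
  {"tx": 1, "ty": 0.3, "tz": 0, "rx": 0, "ry": 0, "rz": 0, "gripper": 20},
  {"tx": 1, "ty": 0.3, "tz": 0, "rx": 0, "ry": 0, "rz": 0, "gripper": 8},
  {"tx": 1, "ty": 0.3, "tz": 0, "rx": 0, "ry": 0, "rz": 0, "gripper": 8},
  {"tx": 1, "ty": 0.3, "tz": 0, "rx": 0, "ry": 0, "rz": 0, "gripper": 8},
  {"tx": 1, "ty": 0.3, "tz": 0, "rx": 0, "ry": 0, "rz": 0, "gripper": 8},
  {"tx": 1, "ty": 0.3, "tz": 0, "rx": 0, "ry": 0, "rz": 0, "gripper": 8},
  {"tx": 1, "ty": 0.3, "tz": 0, "rx": 0, "ry": 0, "rz": 0, "gripper": 8},
], grip_force=40)

```text
time: 5.05
eef_pos: [0.5972, -0.1716, 0.1166]
tcp_rot: [0.865, 0.021, 0.5, -0.037]
force: [0.5, -0.6, -0.0]
width: 0.0336
```

>>> servo_tool([
  {"tx": 0, "ty": 0, "tz": 0, "rx": 0, "ry": 0, "rz": 0, "gripper": 8},
  {"tx": 0, "ty": 0, "tz": 0, "rx": 0, "ry": 0, "rz": 0, "gripper": 8},
  {"tx": 0, "ty": 0, "tz": 0, "rx": 0, "ry": 0, "rz": 0, "gripper": 8},
  {"tx": 0, "ty": 0, "tz": 0, "rx": 0, "ry": 0, "rz": 0, "gripper": 8},
  {"tx": 0, "ty": 0, "tz": 0, "rx": 0, "ry": 0, "rz": 0, "gripper": 8},
], grip_force=40)

```text
time: 5.55
eef_pos: [0.5972, -0.1718, 0.1166]
tcp_rot: [0.865, 0.021, 0.5, -0.037]
force: [0.4, -0.6, -0.4]
width: 0.0137
```

Gripped at 13.7 mm. Lifting along the pins.

>>> servo_tool([
  {"tx": -1.5, "ty": 0.1, "tz": 2.6, "rx": 0, "ry": 0, "rz": 0, "gripper": 8},
  {"tx": -4, "ty": 0.3, "tz": 6.9, "rx": 0, "ry": 0, "rz": 0, "gripper": 8},
  {"tx": -6.5, "ty": 0.6, "tz": 11.3, "rx": 0, "ry": 0, "rz": 0, "gripper": 8},
  {"tx": -9, "ty": 0.8, "tz": 15.6, "rx": 0, "ry": 0, "rz": 0, "gripper": 8},
  {"tx": -11.5, "ty": 1, "tz": 20, "rx": 0, "ry": 0, "rz": 0, "gripper": 8},
  {"tx": -11.5, "ty": 1, "tz": 20, "rx": 0, "ry": 0, "rz": 0, "gripper": 8},
])

```text
time: 6.15
eef_pos: [0.5854, -0.1709, 0.1374]
tcp_rot: [0.865, 0.02, 0.499, -0.037]
force: [1.9, -2.1, -2.0]
width: 0.0138
```

```bash
python3 - <<'E'
from h import *
np.set_printoptions(precision=4,suppress=True)
N=nest(); o=ctrl.get_obs(); print(o["joint_pos"],o["force"],o["torque"],delta(O+N@[0,0,.024+.06],toolR(N,1)),N.T@(o["eef_pos"]-O))
E
```

```text
[ 0.761   0.5896 -0.7497  2.3076  2.0513  0.3713 -0.2922] [ 1.8775 -2.1088 -2.017 ] [ 0.0305  0.4946 -0.0819] (array([-18.2,   2.3,  30.4]), array([ 0.002,  0.   , -0.002])) [ 0.0007 -0.0007  0.0485]
```

>>> servo_tool([
  {"tx": -2.5, "ty": 0.3, "tz": 4.3, "rx": 0, "ry": 0, "rz": 0, "gripper": 8},
  {"tx": -5, "ty": 0.6, "tz": 8.7, "rx": 0, "ry": 0, "rz": 0, "gripper": 8},
  {"tx": -5, "ty": 0.6, "tz": 8.7, "rx": 0, "ry": 0, "rz": 0, "gripper": 8},
])

```text
time: 6.45
eef_pos: [0.58, -0.1703, 0.1467]
tcp_rot: [0.865, 0.02, 0.499, -0.037]
force: [1.7, -1.6, -3.2]
width: 0.0139
```

```bash
python3 - <<'E'
from h import *
np.set_printoptions(precision=4,suppress=True)
N=nest(); o=ctrl.get_obs(); print(o["force"],o["torque"],N.T@(o["eef_pos"]-O))
cam("wrist","w4"); s=cam("scene")[0][150:260,190:300]
w=cv2.imread("pics/w4.png"); s=cv2.resize(cv2.cvtColor(s,cv2.COLOR_RGB2BGR),(384,384),interpolation=cv2.INTER_CUBIC)
cv2.imwrite("pics/w4b.png",cv2.resize(np.hstack([w,s]),(800,343)))
E
```

```text
[ 1.7016 -1.5586 -3.1534] [-0.0129  0.5803 -0.1505] [ 0.0006 -0.0006  0.0593]
```

View pics/w4b.png

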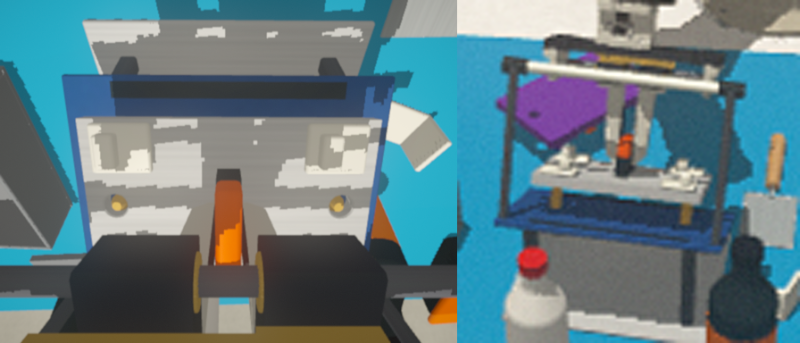

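The carrier is riding up the pins squarely, with the pins visible in the bores at (118,204) and (338,204). Continuing past clear.

>>> servo_tool([
  {"tx": -2.5, "ty": 0.2, "tz": 4.3, "rx": 0, "ry": 0, "rz": 0, "gripper": 8},
  {"tx": -6, "ty": 0.5, "tz": 10.4, "rx": 0, "ry": 0, "rz": 0, "gripper": 8},
  {"tx": -9, "ty": 0.8, "tz": 15.6, "rx": 0, "ry": 0, "rz": 0, "gripper": 8},
  {"tx": -12, "ty": 1, "tz": 20.8, "rx": 0, "ry": 0, "rz": 0, "gripper": 8},
  {"tx": -15, "ty": 1.3, "tz": 26, "rx": 0, "ry": 0, "rz": 0, "gripper": 8},
  {"tx": -18, "ty": 1.6, "tz": 31.2, "rx": 0, "ry": 0, "rz": 0, "gripper": 8},
  {"tx": -18, "ty": 1.6, "tz": 31.2, "rx": 0, "ry": 0, "rz": 0, "gripper": 8},
])

```text
time: 7.25
eef_pos: [0.562, -0.1687, 0.1784]
tcp_rot: [0.866, 0.02, 0.499, -0.038]
force: [0.8, 0.9, -5.1]
width: 0.0136
```

```bash
python3 - <<'E'
from h import *
np.set_printoptions(precision=4,suppress=True)
N=nest(); o=ctrl.get_obs(); print(o["joint_pos"],o["force"],o["torque"],N.T@(o["eef_pos"]-O))
Rt=np.c_[[0,0,-1.],[-np.sin(-.087),np.cos(-.087),0],[np.cos(-.087),np.sin(-.087),0]]
print(delta([.534,.212,.18],Rt))
E
```

```text
[ 0.7447  0.4643 -0.6835  2.3253  1.9492  0.2533 -0.2153] [ 0.762   0.9352 -5.1126] [0.1202 1.1547 0.024 ] [ 0.0009 -0.0006  0.0958]
(array([-28. , 380.7,   1.6]), array([ 0.048,  0.523, -0.003]))
```

Clear: the underside is about 71 mm off the board. Leaving towards the robot, then levelling.

>>> servo_tool([
  {"tx": -12, "ty": 1, "tz": 3, "rx": 0, "ry": 0, "rz": 0, "gripper": 8},
  {"tx": -34, "ty": 3, "tz": 10, "rx": 0, "ry": 0, "rz": 0, "gripper": 8},
  {"tx": -58, "ty": 5, "tz": 18, "rx": 0, "ry": 0, "rz": 0, "gripper": 8},
  {"tx": -80, "ty": 7, "tz": 25, "rx": 0, "ry": 0, "rz": 0, "gripper": 8},
  {"tx": -92, "ty": 14, "tz": 30, "rx": 0.004, "ry": 0.05, "rz": 0, "gripper": 8},
  {"tx": -92, "ty": 30, "tz": 30, "rx": 0.013, "ry": 0.14, "rz": 0, "gripper": 8},
  {"tx": -90, "ty": 52, "tz": 30, "rx": 0.022, "ry": 0.24, "rz": -0.001, "gripper": 8},
  {"tx": -85, "ty": 78, "tz": 30, "rx": 0.031, "ry": 0.34, "rz": -0.002, "gripper": 8},
  {"tx": -78, "ty": 108, "tz": 30, "rx": 0.04, "ry": 0.44, "rz": -0.003, "gripper": 8},
  {"tx": -70, "ty": 140, "tz": 30, "rx": 0.048, "ry": 0.523, "rz": -0.003, "gripper": 8},
  {"tx": -62, "ty": 165, "tz": 30, "rx": 0.048, "ry": 0.523, "rz": -0.003, "gripper": 8},
  {"tx": -58, "ty": 175, "tz": 30, "rx": 0.048, "ry": 0.523, "rz": -0.003, "gripper": 8},
])

```text
time: 8.45
eef_pos: [0.5042, 0.0068, 0.2092]
tcp_rot: [0.705, 0.032, 0.708, -0.031]
force: [1.9, -0.5, -4.6]
width: 0.0136
```

```bash
python3 - <<'E'
from h import *
np.set_printoptions(precision=4,suppress=True)
o=ctrl.get_obs(); print(o["joint_pos"],o["force"],o["torque"])
Rt=np.c_[[0,0,-1.],[-np.sin(-.087),np.cos(-.087),0],[np.cos(-.087),np.sin(-.087),0]]
print(delta([.534,.212,.16],Rt))
E
```

```text
[ 0.5173  0.4791 -0.8905  2.0674  0.5029  0.8292  0.8102] [ 1.8765 -0.4526 -4.6168] [-0.0486 -0.3621 -0.03  ]
(array([ 29.8, 205.2, -49.2]), array([-0.002, -0.005,  0.002]))
```

>>> servo_tool([
  {"tx": 2, "ty": 15, "tz": 0, "rx": 0, "ry": 0, "rz": 0, "gripper": 8},
  {"tx": 7, "ty": 45, "tz": 0, "rx": -0.002, "ry": -0.005, "rz": 0, "gripper": 8},
  {"tx": 12, "ty": 80, "tz": 0, "rx": -0.002, "ry": -0.005, "rz": 0, "gripper": 8},
  {"tx": 17, "ty": 115, "tz": -5, "rx": -0.002, "ry": -0.005, "rz": 0, "gripper": 8},
  {"tx": 22, "ty": 150, "tz": -12, "rx": -0.002, "ry": -0.005, "rz": 0, "gripper": 8},
  {"tx": 26, "ty": 180, "tz": -25, "rx": -0.002, "ry": -0.005, "rz": 0, "gripper": 8},
  {"tx": 29, "ty": 198, "tz": -38, "rx": -0.002, "ry": -0.005, "rz": 0, "gripper": 8},
  {"tx": 30, "ty": 205, "tz": -46, "rx": -0.002, "ry": -0.005, "rz": 0.002, "gripper": 8},
  {"tx": 30, "ty": 205, "tz": -49, "rx": -0.002, "ry": -0.005, "rz": 0.002, "gripper": 8},
  {"tx": 30, "ty": 205, "tz": -49, "rx": -0.002, "ry": -0.005, "rz": 0.002, "gripper": 8},
])

```text
time: 9.45
eef_pos: [0.5338, 0.2101, 0.1597]
tcp_rot: [0.706, 0.03, 0.707, -0.032]
force: [-0.3, -0.3, -5.2]
width: 0.0138
```

```bash
python3 - <<'E'
from h import *
np.set_printoptions(precision=4,suppress=True)
o=ctrl.get_obs(); print(o["joint_pos"],o["force"],o["torque"])
Rt=np.c_[[0,0,-1.],[-np.sin(-.087),np.cos(-.087),0],[np.cos(-.087),np.sin(-.087),0]]
print(delta([.534,.212,.096],Rt))
t,K,E,_=cam("top"); f,Ks,Es,_=cam("scene")
# carrier corners predicted (top face, underside at tcp-24mm)
p=o["eef_pos"]-[0,0,.024]; N=nest(t=0)
for q in([.055,.09,.012],[.055,-.09,.012],[-.055,.09,.012],[-.055,-.09,.012]): print(proj(K,E,p+N@q).round(1),proj(Ks,Es,p+N@q).round(1))
a=cv2.resize(t[140:260,85:205],(400,400),interpolation=cv2.INTER_CUBIC); b=cv2.resize(f[150:270,290:410],(400,400),interpolation=cv2.INTER_CUBIC)
cv2.imwrite("pics/pl1.png",cv2.cvtColor(cv2.convertScaleAbs(np.hstack([a,b]),alpha=1.2),cv2.COLOR_RGB2BGR))
E
```

```text
[ 0.0588  0.6081 -0.794   1.972   0.5969  0.813   0.4082] [-0.34   -0.3328 -5.2363] [0.0545 0.0331 0.0369]
(array([  0.2,   1.9, -63.7]), array([ 0.002, -0.001,  0.001]))
[104.7 171.5] [383.  213.2]
[167.2 177.3] [328.2 206.9]
[ 98.1 209.5] [381.  192.4]
[161.9 215.4] [329.2 186.7]
```

View pics/pl1.png

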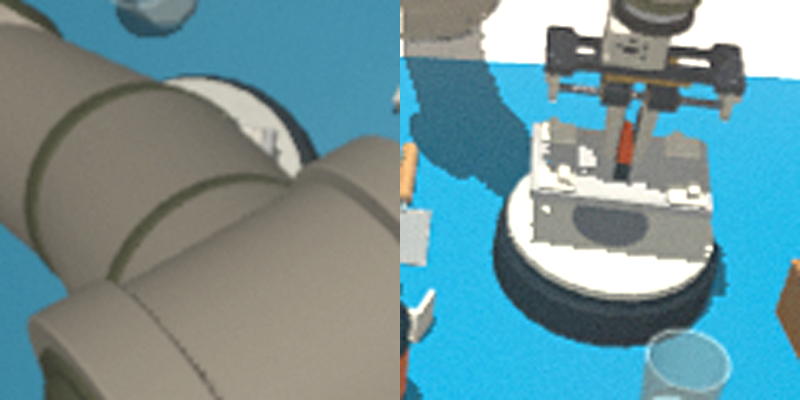

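Scene view: the carrier hangs level over the table, its plate corners near the predicted ones (crop (712,205), (532,185)). The grey patch beneath it is its shadow. I'll check the in-hand offset with the wrist camera.

```bash
python3 - <<'E'
from h import *
np.set_printoptions(precision=4,suppress=True)
w,K,E,_=cam("wrist","w5"); o=ctrl.get_obs(); T=rot(o["tcp_rot"]).as_matrix(); N=np.c_[T[:,2],T[:,1],-T[:,0]]
p=o["eef_pos"]-N[:,2]*.024
for n,q in dict(barLow=[-.025,0,.053],barLowB=[-.025,0,.033],eL=[-.055,.09,.012],eR=[-.055,-.09,.012],eM=[-.055,0,.012],bL=[0,.072,.012],bR=[0,-.072,.012]).items(): print(n,proj(K,E,p+N@q).round(1),end='; ')
o2,d=ray(K,E,256,150)
v=proj(K,E,p+N@[-.054,0,.012])-proj(K,E,p+N@[-.055,0,.012]); print("px/mm x",v)
cv2.imwrite("pics/w5b.png",cv2.resize(cv2.imread("pics/w5.png"),(768,576)))
E
```

```text
barLow [254.9 219.8]; barLowB [255.1 205. ]; eL [427.7 137.6]; eR [ 82.9 137.7]; eM [255.1 137.7]; bL [382.4 235.1]; bR [128.2 235.1]; px/mm x [0.0016 1.9207]
```

View pics/w5b.png

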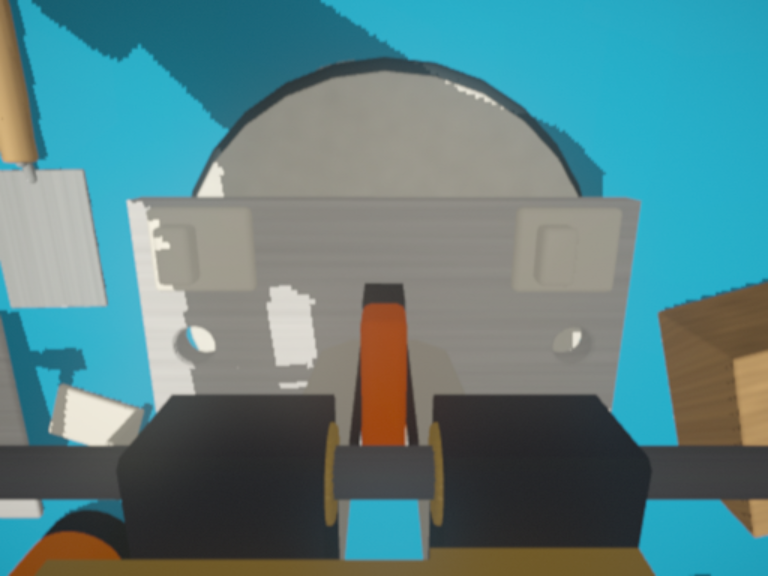

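The plate is square in the hand: corners at (130,202) and (637,203), bores at (200,340) and (572,343). It sits about 3 mm towards the robot and about 3 mm low of nominal, so I'm shifting +3 mm in x and approaching contact slowly.

>>> servo_tool([
  {"tx": 2, "ty": 1, "tz": -8, "rx": 0.001, "ry": 0, "rz": 0, "gripper": 8},
  {"tx": 3, "ty": 2, "tz": -20, "rx": 0.002, "ry": -0.001, "rz": 0.001, "gripper": 8},
  {"tx": 3, "ty": 2, "tz": -33, "rx": 0.002, "ry": -0.001, "rz": 0.001, "gripper": 8},
  {"tx": 3, "ty": 2, "tz": -44, "rx": 0.002, "ry": -0.001, "rz": 0.001, "gripper": 8},
  {"tx": 3, "ty": 2, "tz": -51, "rx": 0.002, "ry": -0.001, "rz": 0.001, "gripper": 8},
  {"tx": 3, "ty": 2, "tz": -54, "rx": 0.002, "ry": -0.001, "rz": 0.001, "gripper": 8},
  {"tx": 3, "ty": 2, "tz": -56, "rx": 0.002, "ry": -0.001, "rz": 0.001, "gripper": 8},
  {"tx": 3, "ty": 2, "tz": -56, "rx": 0.002, "ry": -0.001, "rz": 0.001, "gripper": 8},
])

```text
time: 10.4
eef_pos: [0.5375, 0.2125, 0.1046]
tcp_rot: [0.707, 0.031, 0.706, -0.03]
force: [0.2, 0.2, -5.3]
width: 0.0139
```

>>> servo_tool([
  {"tx": 0, "ty": 0, "tz": -0.7, "rx": 0, "ry": 0, "rz": 0, "gripper": 8},
  {"tx": 0, "ty": 0, "tz": -1.4, "rx": 0, "ry": 0, "rz": 0, "gripper": 8},
  {"tx": 0, "ty": 0, "tz": -2, "rx": 0, "ry": 0, "rz": 0, "gripper": 8},
  {"tx": 0, "ty": 0, "tz": -2, "rx": 0, "ry": 0, "rz": 0, "gripper": 8},
])

```text
time: 10.8
eef_pos: [0.5375, 0.2125, 0.1027]
tcp_rot: [0.707, 0.031, 0.706, -0.031]
force: [0.5, -0.1, -5.8]
width: 0.0136
```

>>> servo_tool([
  {"tx": 0, "ty": 0, "tz": -0.7, "rx": 0, "ry": 0, "rz": 0, "gripper": 8},
  {"tx": 0, "ty": 0, "tz": -1.4, "rx": 0, "ry": 0, "rz": 0, "gripper": 8},
  {"tx": 0, "ty": 0, "tz": -2, "rx": 0, "ry": 0, "rz": 0, "gripper": 8},
  {"tx": 0, "ty": 0, "tz": -2, "rx": 0, "ry": 0, "rz": 0, "gripper": 8},
])

```text
time: 11.2
eef_pos: [0.5375, 0.2125, 0.1005]
tcp_rot: [0.707, 0.031, 0.706, -0.031]
force: [-1.5, 0.1, -5.0]
width: 0.0137
```

>>> servo_tool([
  {"tx": 0, "ty": 0, "tz": -0.5, "rx": 0, "ry": 0, "rz": 0, "gripper": 8},
  {"tx": 0, "ty": 0, "tz": -1, "rx": 0, "ry": 0, "rz": 0, "gripper": 8},
  {"tx": 0, "ty": 0, "tz": -1, "rx": 0, "ry": 0, "rz": 0, "gripper": 8},
])

```text
time: 11.5
eef_pos: [0.5375, 0.2124, 0.0995]
tcp_rot: [0.707, 0.031, 0.706, -0.031]
force: [0.5, 0.0, -4.4]
width: 0.0134
```

>>> servo_tool([
  {"tx": 0, "ty": 0, "tz": -0.5, "rx": 0, "ry": 0, "rz": 0, "gripper": 8},
  {"tx": 0, "ty": 0, "tz": -1, "rx": 0, "ry": 0, "rz": 0, "gripper": 8},
  {"tx": 0, "ty": 0, "tz": -1, "rx": 0, "ry": 0, "rz": 0, "gripper": 8},
])

```text
time: 11.8
eef_pos: [0.5374, 0.2124, 0.0984]
tcp_rot: [0.707, 0.031, 0.706, -0.031]
force: [0.4, -0.5, -5.4]
width: 0.0138
```

>>> servo_tool([
  {"tx": 0, "ty": 0, "tz": -0.5, "rx": 0, "ry": 0, "rz": 0, "gripper": 8},
  {"tx": 0, "ty": 0, "tz": -1, "rx": 0, "ry": 0, "rz": 0, "gripper": 8},
  {"tx": 0, "ty": 0, "tz": -1, "rx": 0, "ry": 0, "rz": 0, "gripper": 8},
])

```text
time: 12.1
eef_pos: [0.5374, 0.2124, 0.0973]
tcp_rot: [0.707, 0.031, 0.706, -0.031]
force: [0.1, -0.1, -4.7]
width: 0.0137
```

>>> servo_tool([
  {"tx": 0, "ty": 0, "tz": -0.5, "rx": 0, "ry": 0, "rz": 0, "gripper": 8},
  {"tx": 0, "ty": 0, "tz": -1, "rx": 0, "ry": 0, "rz": 0, "gripper": 8},
  {"tx": 0, "ty": 0, "tz": -1, "rx": 0, "ry": 0, "rz": 0, "gripper": 8},
])

```text
time: 12.4
eef_pos: [0.5374, 0.2124, 0.097]
tcp_rot: [0.707, 0.031, 0.706, -0.031]
force: [-1.3, -2.1, 4.8]
width: 0.0137
```

Contact: Fz changed from -5 to +4.8 N at TCP z = 0.097. Releasing.

>>> servo_tool([
  {"tx": 0, "ty": 0, "tz": 0, "rx": 0, "ry": 0, "rz": 0, "gripper": 15},
  {"tx": 0, "ty": 0, "tz": 0, "rx": 0, "ry": 0, "rz": 0, "gripper": 25},
  {"tx": 0, "ty": 0, "tz": 0, "rx": 0, "ry": 0, "rz": 0, "gripper": 35},
  {"tx": 0, "ty": 0, "tz": 0, "rx": 0, "ry": 0, "rz": 0, "gripper": 45},
  {"tx": 0, "ty": 0, "tz": 0, "rx": 0, "ry": 0, "rz": 0, "gripper": 45},
  {"tx": 0, "ty": 0, "tz": 0, "rx": 0, "ry": 0, "rz": 0, "gripper": 45},
])

```text
time: 13.0
eef_pos: [0.5374, 0.2125, 0.0969]
tcp_rot: [0.707, 0.031, 0.706, -0.031]
force: [0.2, -0.5, 0.9]
width: 0.0442
```

>>> servo_tool([
  {"tx": 0, "ty": 0, "tz": 8, "rx": 0, "ry": 0, "rz": 0, "gripper": 45},
  {"tx": 0, "ty": 0, "tz": 25, "rx": 0, "ry": 0, "rz": 0, "gripper": 45},
  {"tx": 0, "ty": 0, "tz": 50, "rx": 0, "ry": 0, "rz": 0, "gripper": 45},
  {"tx": 0, "ty": 0, "tz": 85, "rx": 0, "ry": 0, "rz": 0, "gripper": 45},
  {"tx": 0, "ty": 20, "tz": 120, "rx": 0, "ry": 0, "rz": 0, "gripper": 45},
  {"tx": -20, "ty": 60, "tz": 130, "rx": 0, "ry": 0, "rz": 0, "gripper": 45},
  {"tx": -50, "ty": 100, "tz": 130, "rx": 0, "ry": 0, "rz": 0, "gripper": 45},
  {"tx": -80, "ty": 140, "tz": 130, "rx": 0, "ry": 0, "rz": 0, "gripper": 45},
  {"tx": -110, "ty": 180, "tz": 130, "rx": 0, "ry": 0, "rz": 0, "gripper": 45},
  {"tx": -135, "ty": 220, "tz": 130, "rx": 0, "ry": 0, "rz": 0, "gripper": 45},
  {"tx": -150, "ty": 260, "tz": 130, "rx": 0, "ry": 0, "rz": 0, "gripper": 45},
  {"tx": -160, "ty": 290, "tz": 130, "rx": 0, "ry": 0, "rz": 0, "gripper": 45},
])

```text
time: 14.2
eef_pos: [0.3751, 0.5053, 0.229]
tcp_rot: [0.707, 0.031, 0.706, -0.029]
force: [0.4, 0.1, 0.5]
width: 0.0448
```

>>> servo_tool([
  {"tx": 0, "ty": 40, "tz": 0, "rx": 0, "ry": 0, "rz": 0, "gripper": 45},
  {"tx": -20, "ty": 80, "tz": 0, "rx": 0, "ry": 0, "rz": 0, "gripper": 45},
  {"tx": -40, "ty": 120, "tz": 0, "rx": 0, "ry": 0, "rz": 0, "gripper": 45},
  {"tx": -40, "ty": 120, "tz": 0, "rx": 0, "ry": 0, "rz": 0, "gripper": 45},
  {"tx": -40, "ty": 120, "tz": 0, "rx": 0, "ry": 0, "rz": 0, "gripper": 45},
])

```text
time: 14.7
eef_pos: [0.3337, 0.626, 0.23]
tcp_rot: [0.707, 0.03, 0.706, -0.028]
force: [0.4, -1.1, 0.2]
width: 0.0449
```

```bash
python3 - <<'E'
from h import *
np.set_printoptions(precision=4,suppress=True)
t,K,E,_=cam("top","end_top"); f,Ks,Es,_=cam("scene","end_scene"); print(ctrl.get_obs()["eef_pos"],ctrl.get_obs()["qd"])
N=nest(t=0); p=np.array([.534,.212,.072])
for q in([.055,.09,.012],[.055,-.09,.012],[-.055,.09,.012],[-.055,-.09,.012]):
    a,b=proj(K,E,p+N@q),proj(Ks,Es,p+N@q); print(((a-[85,140])*400/120).round(0),((b-[290,150])*400/120+[400,0]).round(0))
a=cv2.resize(t[140:260,85:205],(400,400),interpolation=cv2.INTER_CUBIC); b=cv2.resize(f[150:270,290:410],(400,400),interpolation=cv2.INTER_CUBIC)
a=np.hstack([a,b]); full=np.hstack([t,f]); full=cv2.resize(full,(532,200)); full=np.hstack([full,np.zeros((200,268,3),np.uint8)])
cv2.imwrite("pics/pl2.png",cv2.cvtColor(cv2.convertScaleAbs(np.vstack([a,full]),alpha=1.2),cv2.COLOR_RGB2BGR))
E
```

```text
[0.336  0.6242 0.2297] [ 0.0145 -0.0016  0.0091  0.0053  0.0032 -0.0063 -0.0026]
[ 91. 120.] [699. 257.]
[287. 138.] [522. 236.]
[ 71. 240.] [693. 187.]
[271. 258.] [525. 168.]
```

View pics/pl2.png

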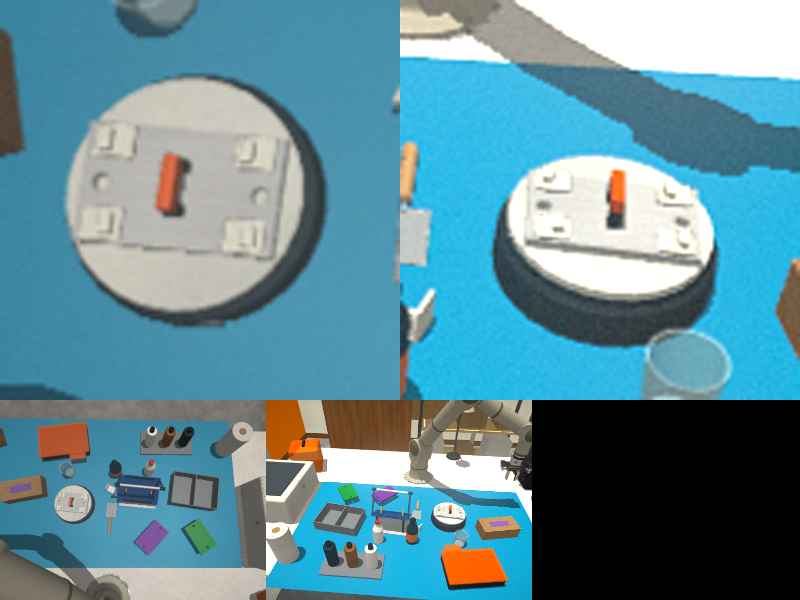

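The carrier lies level and centred: the bores at (100,182) and (261,196) give a midpoint of (180.5,189), against a target of (180,189). The bystanders look undisturbed. Handing in.

```bash
python3 -c "from bench import ctrl; print(ctrl.sign_off())"
```

```text
the job is handed in; nothing more can be done
None
```

The aluminium carrier is on the turntable, level with its handle up, released, and the job is handed in at about 15 s of robot time.

- **Lift:** I gripped the orange handle with the hand tilted along the pins and lifted straight along them, about 71 mm before moving away. I then left towards the robot and levelled the plate.
- **Set-down:** The plate sat about 3 mm off-centre in the hand, so I corrected for that. I then lowered it in steps of about 1 mm until it touched, at roughly 5 N upward on the tool, and opened the fingers.
- **Last checks:** In the top view the midpoint of the two bores is within about 1 mm of the turntable centre. In both views the plate lies flat and the other objects look unmoved. The arm is clear and touching nothing.
- **Disagreement:** The wrist camera suggested the plate hung about 3 mm low in the hand, while contact came at about 1 mm. That is close to the 2 mm calibration error and did no harm.

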